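# Line up the sample bottles by size beside the bench meter

## Task

Set the four square white sample bottles out for measuring, one in each grey tray of the row: the smallest in the tray next to the blue meter, then in order of size, the largest in the tray farthest from the meter. Each must end standing flat on its tray's floor, near the tray's middle and turned square with the tray. Keep the bottles upright throughout, and do not shift the amber jar at the other end of the row.

Things in the scene. Friction and masses are not known exactly. Their poses are not given: they have to be found in the camera images.
- bottle_small: The smallest of four closed square white plastic sample bottles, loose, about 60 g: body 32 x 32 mm and 50 mm high with flat sides, on top a round black cap 22 mm across and 16 mm high (total height 66 mm). They differ in size only. Origin: centre of the underside; z up along the bottle, x and y square to its flat sides (any quarter turn is equivalent).
- bottle_medium: The second smallest of four closed square white plastic sample bottles, loose, about 110 g: body 40 x 40 mm and 66 mm high with flat sides, on top a round black cap 26 mm across and 16 mm high (total height 82 mm). They differ in size only. Origin: centre of the underside; z up along the bottle, x and y square to its flat sides (any quarter turn is equivalent).
- bottle_large: The second largest of four closed square white plastic sample bottles, loose, about 180 g: body 48 x 48 mm and 82 mm high with flat sides, on top a round black cap 30 mm across and 16 mm high (total height 98 mm). They differ in size only. Origin: centre of the underside; z up along the bottle, x and y square to its flat sides (any quarter turn is equivalent).
- bottle_largest: The largest of four closed square white plastic sample bottles, loose, about 280 g: body 56 x 56 mm and 98 mm high with flat sides, on top a round black cap 34 mm across and 16 mm high (total height 114 mm). They differ in size only. Origin: centre of the underside; z up along the bottle, x and y square to its flat sides (any quarter turn is equivalent).
- tray_a: One of four identical fixed grey square trays in a row, 90 mm apart, on a white board 6 mm thick, 100 mm wide. Outside 80 x 80 mm, inside 74 x 74 mm, rim top 9 mm and floor (where a bottle stands) 4 mm above its underside. Origin: centre of the underside, 6 mm above the bench; z up, y along the row. Letters do not tell the place in the row: it changes at every start.
- tray_b: One of four identical fixed grey square trays in a row, 90 mm apart, on a white board 6 mm thick, 100 mm wide. Outside 80 x 80 mm, inside 74 x 74 mm, rim top 9 mm and floor (where a bottle stands) 4 mm above its underside. Origin: centre of the underside, 6 mm above the bench; z up, y along the row. Letters do not tell the place in the row: it changes at every start.
- tray_c: One of four identical fixed grey square trays in a row, 90 mm apart, on a white board 6 mm thick, 100 mm wide. Outside 80 x 80 mm, inside 74 x 74 mm, rim top 9 mm and floor (where a bottle stands) 4 mm above its underside. Origin: centre of the underside, 6 mm above the bench; z up, y along the row. Letters do not tell the place in the row: it changes at every start.
- tray_d: One of four identical fixed grey square trays in a row, 90 mm apart, on a white board 6 mm thick, 100 mm wide. Outside 80 x 80 mm, inside 74 x 74 mm, rim top 9 mm and floor (where a bottle stands) 4 mm above its underside. Origin: centre of the underside, 6 mm above the bench; z up, y along the row. Letters do not tell the place in the row: it changes at every start.
- meter: Blue bench meter with sloping white panel and dark display, fixed, 150 mm deep (x), 160 mm wide (y), 70 mm high (a connector on top: 85 mm). It stands beyond one end of the row, on either side; its centre is 143 mm from that of the nearest tray, then 232, 321, 411 mm. Origin: centre of the underside; axes parallel to the trays'.
- jar: Loose round amber glass jar with an orange lid, 68 mm across, 85 mm high, about 300 g, beyond the other end of the row. Not to be shifted. Origin: centre of the underside, z up.
Not all that is in view belongs to the job. Leave any brown look-alike of the bottle_small alone.

How it is judged (in metres and radians):
At the end, for the whole second after the job is handed in: Counted from the meter the trays hold the 32, 40, 48, 56 mm bottles in that order; each is within 15 mm of its tray's centre, underside on the tray floor (within 3 mm), square with the tray within 0.25 rad, upright within 0.08 rad, at rest (((horizontal distance between bottle_small and tray_a below 0.015 m and z of bottle_small in the frame of tray_a between 0.001 and 0.007 m) or (horizontal distance between bottle_small and tray_b below 0.015 m and z of bottle_small in the frame of tray_b between 0.001 and 0.007 m) or (horizontal distance between bottle_small and tray_c below 0.015 m and z of bottle_small in the frame of tray_c between 0.001 and 0.007 m) or (horizontal distance between bottle_small and tray_d below 0.015 m and z of bottle_small in the frame of tray_d between 0.001 and 0.007 m)) and horizontal distance between bottle_small and meter between 0.113 and 0.173 m and (angle between the x axis of bottle_small and the x axis of tray_a, either way round below 0.25 rad or angle between the x axis of bottle_small and the y axis of tray_a, either way round below 0.25 rad) and angle between each of bottle_small, bottle_medium, bottle_large, bottle_largest's own z axis and vertical below 0.08 rad and linear speed of each of bottle_small, bottle_medium, bottle_large, bottle_largest below 0.02 m/s and angular speed of each of bottle_small, bottle_medium, bottle_large, bottle_largest below 0.2 rad/s and ((horizontal distance between bottle_medium and tray_a below 0.015 m and z of bottle_medium in the frame of tray_a between 0.001 and 0.007 m) or (horizontal distance between bottle_medium and tray_b below 0.015 m and z of bottle_medium in the frame of tray_b between 0.001 and 0.007 m) or (horizontal distance between bottle_medium and tray_c below 0.015 m and z of bottle_medium in the frame of tray_c between 0.001 and 0.007 m) or (horizontal distance between bottle_medium and tray_d below 0.015 m and z of bottle_medium in the frame of tray_d between 0.001 and 0.007 m)) and horizontal distance between bottle_medium and meter between 0.202 and 0.262 m and (angle between the x axis of bottle_medium and the x axis of tray_a, either way round below 0.25 rad or angle between the x axis of bottle_medium and the y axis of tray_a, either way round below 0.25 rad) and ((horizontal distance between bottle_large and tray_a below 0.015 m and z of bottle_large in the frame of tray_a between 0.001 and 0.007 m) or (horizontal distance between bottle_large and tray_b below 0.015 m and z of bottle_large in the frame of tray_b between 0.001 and 0.007 m) or (horizontal distance between bottle_large and tray_c below 0.015 m and z of bottle_large in the frame of tray_c between 0.001 and 0.007 m) or (horizontal distance between bottle_large and tray_d below 0.015 m and z of bottle_large in the frame of tray_d between 0.001 and 0.007 m)) and horizontal distance between bottle_large and meter between 0.291 and 0.351 m and (angle between the x axis of bottle_large and the x axis of tray_a, either way round below 0.25 rad or angle between the x axis of bottle_large and the y axis of tray_a, either way round below 0.25 rad) and ((horizontal distance between bottle_largest and tray_a below 0.015 m and z of bottle_largest in the frame of tray_a between 0.001 and 0.007 m) or (horizontal distance between bottle_largest and tray_b below 0.015 m and z of bottle_largest in the frame of tray_b between 0.001 and 0.007 m) or (horizontal distance between bottle_largest and tray_c below 0.015 m and z of bottle_largest in the frame of tray_c between 0.001 and 0.007 m) or (horizontal distance between bottle_largest and tray_d below 0.015 m and z of bottle_largest in the frame of tray_d between 0.001 and 0.007 m)) and horizontal distance between bottle_largest and meter between 0.381 and 0.441 m and (angle between the x axis of bottle_largest and the x axis of tray_a, either way round below 0.25 rad or angle between the x axis of bottle_largest and the y axis of tray_a, either way round below 0.25 rad)); the robot touches nothing.
It fails at once if a bottle is tipped by more than 0.5 rad (about 30 degrees) (angle between any of bottle_small, bottle_medium, bottle_large, bottle_largest's own z axis and vertical above 0.5 rad).
It fails at once if the amber jar is shifted by more than 20 mm or tipped (distance of jar from where it was at the start of the episode above 0.02 m or angle between jar's own z axis and vertical above 0.3 rad).
It also fails if it takes over 96 s, if anything falls off the work surface, if the arm or the gripper's body presses on something with over 40 N, if the wrist force passes 120 N, or if a joint passes its speed limit or range.

## Robot

A 6-joint arm with a two-finger parallel gripper is mounted at the origin on the work surface. World frame = base frame: x ahead of the robot, y to its left, z up, the work surface at z = 0. Lengths are in mm, angles in degrees, forces in N, time in s.
With the tool pointing down it reaches from about 350 to 850 mm from the base axis. Payload 8.1 kg.
Tool frame: the origin (TCP) lies midway between the tips of the shut fingers; the grasp point (between the pads) lies grip_depth behind it (grip_depth is the distance from the TCP to the grasp point, in mm); z points along the fingers, y is the line along which they close (so a half turn about z gives the same grasp; the last joint's range is limited). The gripper opens to 85 mm and grips with 20 to 120 N. Pads are 22 mm wide; open, the fingers measure 114 mm over their backs; the gripper's body (76 mm by 85 mm) begins 54 mm behind the grasp point. The pads swing forward as they close: fully open they stand 13 mm farther back than shut.
Start: joints at [-69.58, 7.471, 85.268, -0, 87.261, -4.893], TCP at [256.56, -542.386, 231.292] pointing down, gripper open.
Joint ranges: [-169.43, 169.43], [-51.17, 129.36], [1.28, 143.12], [-76.62, 256.62], [0, 156.53], [-152.29, 152.29]. Speed limits (degrees/s): [136.94, 136.94, 159.86, 180, 180, 180].

## Interface

Orientations are given as [roll, pitch, yaw] about the fixed x, y, z axes, in that order (R = Rz(yaw) Ry(pitch) Rx(roll)).
In Python, from bench import sense, snapshot, hand_in, grip_depth gives the robot as it stands. The module is installed in compiled form; this text tells all that it offers.
- The arm moves only by the tool apply_moves, never from a script. Its argument "series" is text: rows parted by semicolons, each of 5 numbers parted by spaces: the shift along the tool's x, y, z each as a share of 0.3 m, from -1 to 1, then the turn about the tool's z as a share of 2 rad, from -1 to 1, then the gripper's target within -1 to 1 (shut at 1, half-way at 0, fully open at -1). In form: tx ty tz twist gripper; .... A call has 1 to 5 rows; each row shifts and turns the commanded pose from where the row before left it, along the tool's axes as they then stand; what a row does not reach is not made up. A row lasts 1/12 s, in which the tool goes at most 41.7 mm and 7.16 degrees, less where a joint would pass 70% of its speed; a pose out of reach is approached as far as the arm can. A call with a number of a shift or a turn outside -1 to 1 is refused whole. A call with a gripper value outside its range is refused whole. The fingers move at their own pace and stop on an object; "squeeze" is the grip in N (left out, the last holds). Time passes only in rows, so rows that do not move let the fingers close. It gives the time, the measured TCP pose, the force, the opening and the grip force at its end, in the units of the state.
- sense(): the state, without advancing time (a new reading comes with each control period).
- snapshot(name): name is "scene" or "top" or "wrist"; returns a dict with "frame" (480x640x3 uint8, blue, green, red), "depth" (480x640 float32, mm along the optical axis (not along the pixel's ray), 0 where there is no reading), "intrinsics" (3x3 intrinsics, pixels), "extrinsics" (4x4, takes a point from camera to world coordinates); the wrist camera has in their place "tool_from_camera" (4x4, takes a point from camera to tool coordinates, whose origin is the TCP and whose axes are the flange's). Camera axes: x right, y down, z forward; pixel columns grow to the right and rows downward; lengths in mm; the calibration is good to about 2 mm. A picture is of the moment at which its call begins: read the wrist's pose just before it.
- hand_in(): hands the job in; it is judged then, once.
The state is a dict: "time": time; "joint_pos": joint angles; "qd": joint speeds; "joint_efforts": joint torques, N m; "tool_pos": TCP position; "tcp_rot": TCP orientation; "ft_force": force on the tool from outside, world axes, zero at the start; "wrist_torque": the same for the moment, N m; "finger_gap": finger opening in mm; "grip_force": force on a finger pad.
Only numpy, scipy, OpenCV 4.12 (cv2) and the standard library are available. Lean on these libraries where they do the work, as an engineer would, in place of code of your own. Each camera call takes 0.05 s, during which the arm holds its last target. There are 200 camera calls.

## Working session

There is one attempt and no reset: what is moved stays moved. The work goes in short steps, Python scripts to look and compute and a tool call to move; the robot and the scene stay as the last step left them, time stands still between calls to the robot, and variables do not carry over. Pictures are saved under pics/ and viewed, at most 14 in all, crops included, and the job is handed in when it is done.

Besides the shell and the picture viewer there is one more tool, called after ">>>" as a command line: name --argument value ..., lists and objects as JSON in quotes. apply_moves: Moves the arm, as the interface text tells. Its arguments: {"type":"object","properties":{"series":{"type":"string"},"squeeze":{"type":"number"}},"required":["series"]}

```bash
mkdir -p pics; python3 - <<'E'
from bench import *
import cv2, numpy as np
s=sense(); print({k:np.round(v,2).tolist() for k,v in s.items()}); print(grip_depth)
for n in("scene","top"):
    d=snapshot(n); cv2.imwrite(f"pics/{n}1.png",d["frame"]); np.savez(f"{n}1.npz",**d)
    print(n,d["intrinsics"].round(1).tolist(),d["extrinsics"].round(3).tolist())
E
```

```text
{'time': 0.0, 'joint_pos': [-69.58, 7.51, 85.33, -0.0, 87.26, -4.89], 'qd': [0.05, -0.02, 0.07, 0.07, -0.01, 0.04], 'joint_efforts': [-0.0, -56.94, -50.06, -0.0, 0.01, 0.0], 'tool_pos': [256.34, -541.87, 230.23], 'tcp_rot': [-179.89, -0.01, 25.31], 'ft_force': [-0.28, -0.01, 0.01], 'wrist_torque': [-0.01, -0.03, 0.01], 'grip_force': 0.0, 'finger_gap': 85.33}
18.700000000000003
scene [[475.8, 0.0, 309.5], [0.0, 475.8, 239.5], [0.0, 0.0, 1.0]] [[-0.665, 0.58, -0.471, 964.461], [0.747, 0.531, -0.401, 370.282], [0.018, -0.619, -0.786, 777.679], [0.0, 0.0, 0.0, 1.0]]
top [[600.6, 0.0, 330.3], [0.0, 600.6, 238.5], [0.0, 0.0, 1.0]] [[0.01, -0.99, 0.138, 391.593], [-1.0, -0.008, 0.017, 0.928], [-0.015, -0.139, -0.99, 1095.313], [0.0, 0.0, 0.0, 1.0]]
```

View pics/top1.png

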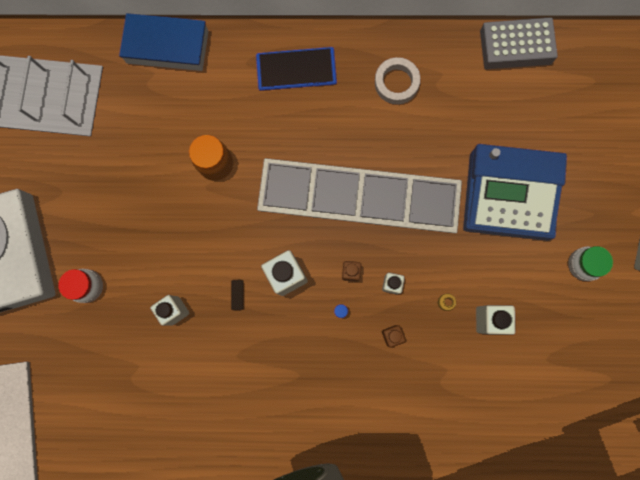

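View pics/scene1.png

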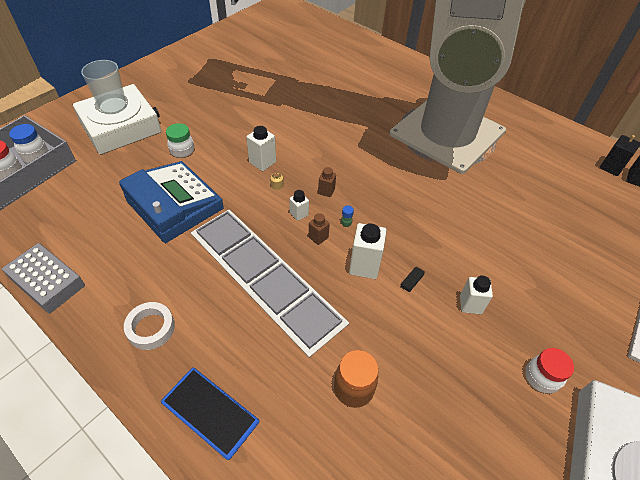

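The top view shows the white bottles at (283,271) largest, (502,320) large, (165,310) medium and (394,283) small. The trays are at (288,187), (337,192), (385,197) and (435,203), the meter is at right (515,195) and the jar is at (208,152). Things that could be taken for the small bottle are the brown ones at (352,270) and (394,336). The white one at (394,283) fits the description. Red and green lidded jars at (74,285) and (596,262) are not part of the job.

```bash
cat > m.py <<'E'
import numpy as np, cv2
def cloud(d,E=None):
    K=d["intrinsics"];Z=d["depth"].astype(float);v,u=np.mgrid[:480,:640]
    P=np.stack([(u-K[0,2])/K[0,0]*Z,(v-K[1,2])/K[1,1]*Z,Z,np.ones_like(Z)],-1)
    P=P@(d["extrinsics"] if E is None else E).T
    P[Z==0]=np.nan
    return P[...,:3]
def rect(P):
    (c,(w,h),a)=cv2.minAreaRect(P[:,:2].astype(np.float32)); return np.round(c,1),round(w,1),round(h,1),round((a+45)%90-45,1)
E
python3 - <<'E'
from m import *
d=np.load("top1.npz");P=cloud(d);im=d["frame"].astype(int)
bt={"small":(394,283,50),"medium":(165,310,66),"large":(502,320,82),"largest":(283,271,98)}
for n,(u,v,h) in bt.items():
    W=P[v-35:v+36,max(u-35,0):u+36].reshape(-1,3)
    C=W[np.abs(W[:,2]-h-16)<5]; B=W[np.abs(W[:,2]-h)<4]
    print(n,"cap",rect(C),C[:,2].mean().round(1),"shoulder",rect(B))
for u,v in[(288,187),(337,192),(385,197),(435,203)]:
    W=P[v-30:v+31,u-30:u+31]; I=im[v-30:v+31,u-30:u+31]
    m=((I.max(-1)<160)&(I.max(-1)-I.min(-1)<25)).astype(np.uint8)
    n,l,st,c=cv2.connectedComponentsWithStats(m); k=l[30,30]
    Q=W[l==k]; Q=Q[~np.isnan(Q[:,0])]; print("tray",rect(Q),np.median(Q[:,2]).round(1))
W=P[120:185,180:240].reshape(-1,3);C=W[np.abs(W[:,2]-85)<6];print("jar",rect(C))
s=cv2.resize(d["frame"][215:365,130:530],(800,300),interpolation=2); cv2.imwrite("pics/crop1.png",s)
E
```

```text
small cap (array([461.3, -92.6]), 19.2, 20.6, -1.1) 65.3 shoulder (array([468.6, -68.1]), 83.4, 32.9, -15.3)
medium cap (array([410.4, 299.6]), 24.2, 23.6, 26.1) 81.0 shoulder (array([410.4, 299.5]), 40.0, 39.8, 35.2)
large cap (array([ 399.3, -267.4]), 27.7, 29.8, 0.7) 97.3 shoulder (array([ 399.5, -267. ]), 48.0, 47.6, 0.4)
largest cap (array([475.3,  97.1]), 31.7, 31.6, 0.6) 113.2 shoulder (array([474.9,  96.6]), 55.8, 55.7, 29.5)
tray (array([640.5, 100.5]), 83.6, 81.5, -6.0) 9.9
tray (array([630.6,  10.4]), 81.8, 81.4, -5.7) 10.0
tray (array([621.1, -78.7]), 82.0, 82.0, -6.1) 9.9
tray (array([ 611. , -168.5]), 82.8, 81.3, -5.8) 10.1
jar (array([684.8, 236.1]), 58.8, 58.9, -1.7)
```

View pics/crop1.png

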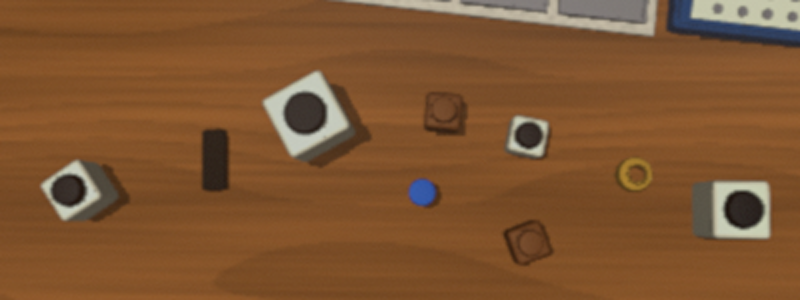

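The crop confirms it: the white bottle with the black cap at crop (528,135) is the small one, turned a few degrees clockwise. The brown look-alikes are at crop (445,110) and (528,242).

```bash
cat > go.py <<'E'
import sys,numpy as np
from bench import sense
s=sense();p=s["tool_pos"];y=s["tcp_rot"][2];t=list(map(float,sys.argv[1:]))
d=np.array(t[:3])-p;a=np.radians(y);dy=(t[3]-y+180)%360-180
S=np.array([d[0]*np.cos(a)+d[1]*np.sin(a),d[0]*np.sin(a)-d[1]*np.cos(a),-d[2]])/300
print("t",s["time"],"pose",np.round(p,1),"yaw",round(y,1),"gap",round(s["finger_gap"],1),"| share xyz",S.round(3),"rows>=",np.ceil(np.linalg.norm(d)/41),"twist",round(-np.radians(dy)/2,3))
E
python3 - <<'E'
from m import *
d=np.load("top1.npz");P=cloud(d)
W=P.reshape(-1,3);W=W[np.hypot(W[:,0]-461,W[:,1]+93)<26]
B=W[np.abs(W[:,2]-50)<4];print(rect(B),len(B))
W=P.reshape(-1,3)
for c in [(352,270),(394,336)]: print(P[c[1],c[0]].round())
E
python3 go.py 461 -92.6 200 79
```

```text
(array([461.7, -92.5]), 31.4, 31.3, -8.9) 166
[481. -20.  65.]
[370. -91.  65.]
t 0.1 pose [ 256.4 -541.9  230.3] yaw 25.3 gap 85.6 | share xyz [ 1.257 -1.062  0.101] rows>= 13.0 twist -0.468
```

>>> apply_moves --series "0.097 -0.082 0.008 0 -0.4; 0.097 -0.082 0.008 0 -0.4; 0.097 -0.082 0.008 0 -0.4; 0.097 -0.082 0.008 0 -0.4; 0.097 -0.082 0.008 0 -0.4" --squeeze 40

```text
time: 0.52
tool_pos: [335.6, -367.2, 218.6]
tcp_rot: [-180.0, 0.0, 25.3]
ft_force: [0.8, 0.1, 0.9]
finger_gap: 59.8
grip_force: 0.0
```

>>> apply_moves --series "0.097 -0.082 0.008 0 -0.4; 0.097 -0.082 0.008 0 -0.4; 0.097 -0.082 0.008 0 -0.4; 0.097 -0.082 0.008 0 -0.4; 0.097 -0.082 0.008 0 -0.4"

```text
time: 0.93
tool_pos: [414.6, -193.7, 206.9]
tcp_rot: [-180.0, 0.0, 25.3]
ft_force: [-0.4, -0.8, 0.7]
finger_gap: 59.9
grip_force: 0.0
```

>>> apply_moves --series "0.097 -0.082 0.008 0 -0.4; 0.097 -0.082 0.008 0 -0.4; 0.097 -0.082 0.008 0 -0.4; 0 0 0 -0.061 -0.4; 0 0 0 -0.061 -0.4"

```text
time: 1.35
tool_pos: [462.0, -89.0, 199.4]
tcp_rot: [-179.9, 0.0, 39.8]
ft_force: [-0.0, 0.2, -0.4]
finger_gap: 60.0
grip_force: 0.0
```

>>> apply_moves --series "0 0 0 -0.061 -0.4; 0 0 0 -0.061 -0.4; 0 0 0 -0.061 -0.4; 0 0 0 -0.061 -0.4; 0 0 0 -0.061 -0.4"

```text
time: 1.77
tool_pos: [461.5, -91.4, 199.6]
tcp_rot: [-180.0, -0.0, 74.6]
ft_force: [0.4, -0.5, -0.1]
finger_gap: 59.7
grip_force: 0.0
```

>>> apply_moves --series "0 0 0 -0.061 -0.4; 0 0 0 0 -0.4; 0 0 0 0 -0.4"

```text
time: 2.02
tool_pos: [461.6, -91.5, 199.7]
tcp_rot: [-180.0, -0.0, 81.0]
ft_force: [0.4, -0.6, -0.2]
finger_gap: 59.9
grip_force: 0.0
```

```bash
python3 go.py 461.5 -92.6 14 81.1; python3 - <<'E'
from bench import *
import cv2
d=snapshot("wrist");cv2.imwrite("pics/w1.png",d["frame"]);print(d["tool_from_camera"].round(2).tolist())
E
```

```text
t 2.0167 pose [461.6 -91.5 199.7] yaw 81.0 gap 59.9 | share xyz [-0.004  0.     0.619] rows>= 5.0 twist -0.001
[[-0.0, -0.96, -0.28, 69.59], [1.0, -0.0, 0.0, 0.44], [-0.0, -0.28, 0.96, -143.21], [0.0, 0.0, 0.0, 1.0]]
```

View pics/w1.png

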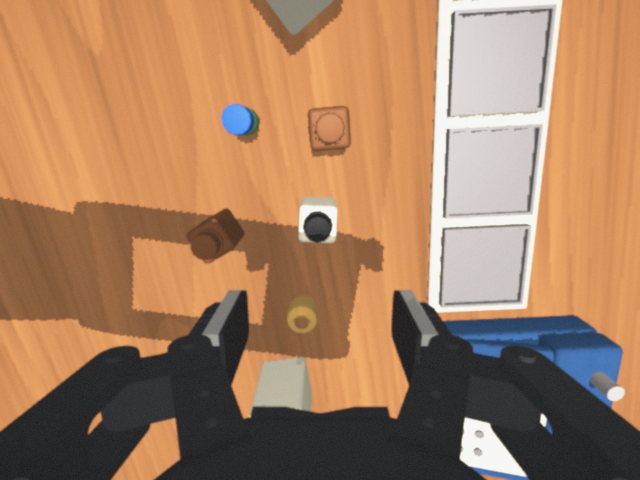

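The wrist view shows the white small bottle at (318,220), centred between the fingers and square to them, with the brown look-alikes clear at (215,235) and (330,130). I'll descend and grip.

>>> apply_moves --series "-0.004 0 0.13 0 -0.4; 0 0 0.13 0 -0.4; 0 0 0.13 0 -0.4; 0 0 0.12 0 -0.4; 0 0 0.07 0 -0.4"

```text
time: 2.48
tool_pos: [458.8, -91.9, 21.8]
tcp_rot: [-179.7, -0.0, 81.0]
ft_force: [-0.8, 0.6, -0.9]
finger_gap: 59.7
grip_force: 0.0
```

>>> apply_moves --series "0 0 0.037 0 -0.4; 0 0 0 0 -0.4; 0 0 0 0 1; 0 0 0 0 1; 0 0 0 0 1"

```text
time: 2.9
tool_pos: [463.7, -93.4, 17.4]
tcp_rot: [179.8, 0.0, 81.2]
ft_force: [0.0, 0.9, -0.1]
finger_gap: 31.4
grip_force: 39.6
```

>>> apply_moves --series "0 0 0 0 1; 0 0 0 0 1; 0 0 0 0 1; 0 0 0 0 1; 0 0 0 0 1"

```text
time: 3.32
tool_pos: [463.6, -93.4, 17.3]
tcp_rot: [179.8, 0.0, 81.2]
ft_force: [-0.4, 0.3, 7.9]
finger_gap: 31.4
grip_force: 40.6
```

```bash
python3 go.py 611 -168.5 200 83.8
```

```text
t 3.3167 pose [463.6 -93.4  17.3] yaw 81.2 gap 31.4 | share xyz [-0.173  0.524 -0.609] rows>= 7.0 twist -0.023
```

>>> apply_moves --series "0 0 -0.06 0 1; 0 0 -0.13 0 1; 0 0 -0.14 0 1; 0 0 -0.14 0 1; 0 0 -0.13 0 1"

```text
time: 3.73
tool_pos: [461.7, -92.7, 197.6]
tcp_rot: [179.9, 0.0, 81.2]
ft_force: [1.0, 0.0, -0.4]
finger_gap: 31.2
grip_force: 39.9
```

>>> apply_moves --series "-0.035 0.105 0 0 1; -0.035 0.105 0 0 1; -0.035 0.105 0 0 1; -0.034 0.105 0 0 1; -0.034 0.104 0 0 1"

```text
time: 4.15
tool_pos: [610.7, -168.8, 195.4]
tcp_rot: [179.9, 0.0, 81.2]
ft_force: [-0.7, -0.2, 0.1]
finger_gap: 31.7
grip_force: 40.1
```

>>> apply_moves --series "0 0 0 -0.023 1; 0 0 0 0 1; 0 0 0 0 1"

```text
time: 4.4
tool_pos: [609.0, -167.9, 194.4]
tcp_rot: [-180.0, -0.0, 83.8]
ft_force: [-1.3, 0.4, -1.3]
finger_gap: 31.5
grip_force: 40.3
```

```bash
python3 go.py 611 -168.5 28.5 83.8
```

```text
t 4.4 pose [ 609.  -167.9  194.4] yaw 83.8 gap 31.5 | share xyz [-0.001  0.007  0.553] rows>= 5.0 twist -0.0
```

>>> apply_moves --series "-0.001 0.007 0.12 0 1; 0 0 0.13 0 1; 0 0 0.13 0 1; 0 0 0.08 0 1; 0 0 0.05 0 1"

```text
time: 4.82
tool_pos: [608.2, -167.1, 38.3]
tcp_rot: [-179.8, -0.1, 83.8]
ft_force: [-0.1, 0.6, -0.7]
finger_gap: 31.4
grip_force: 40.3
```

>>> apply_moves --series "0 0 0 0 1; 0 0 0 0 1; 0 0 0 0 1"

```text
time: 5.07
tool_pos: [612.3, -168.7, 44.0]
tcp_rot: [179.8, 0.0, 83.8]
ft_force: [0.3, 0.4, 0.4]
finger_gap: 31.4
grip_force: 40.3
```

```bash
python3 go.py 611 -168.5 28.2 83.8
```

```text
t 5.0667 pose [ 612.3 -168.7   44. ] yaw 83.8 gap 31.4 | share xyz [ 0.    -0.004  0.053] rows>= 1.0 twist 0.0
```

>>> apply_moves --series "0 -0.003 0.02 0 1; 0 0 0.018 0 1; 0 0 0.01 0 1; 0 0 0.005 0 1; 0 0 0 0 1"

```text
time: 5.48
tool_pos: [610.7, -168.6, 27.3]
tcp_rot: [180.0, 0.0, 83.9]
ft_force: [-5.4, 2.2, 11.9]
finger_gap: 31.3
grip_force: 42.0
```

>>> apply_moves --series "0 0 0 0 1; 0 0 0 0 1; 0 0 0 0 1"

```text
time: 5.73
tool_pos: [610.7, -168.6, 27.3]
tcp_rot: [180.0, 0.0, 83.9]
ft_force: [-6.5, 1.5, 12.1]
finger_gap: 31.7
grip_force: 42.0
```

>>> apply_moves --series "0 0 0 0 -0.3; 0 0 0 0 -0.3; 0 0 0 0 -0.3; 0 0 0 0 -0.3; 0 0 0 0 -0.3"

```text
time: 6.15
tool_pos: [610.1, -168.3, 25.1]
tcp_rot: [-180.0, -0.0, 83.9]
ft_force: [-0.5, 0.1, 0.1]
finger_gap: 55.7
grip_force: 0.0
```

>>> apply_moves --series "0 0 -0.04 0 -0.3; 0 0 -0.1 0 -0.3; 0 0 -0.14 0 -0.3; 0 0 -0.14 0 -0.3; 0 0 -0.13 0 -0.3"

```text
time: 6.57
tool_pos: [610.1, -168.3, 192.8]
tcp_rot: [180.0, 0.0, 83.9]
ft_force: [2.2, -0.7, 0.3]
finger_gap: 55.3
grip_force: 0.0
```

```bash
python3 go.py 399.5 -267.2 200 90.4
```

```text
t 6.5667 pose [ 610.1 -168.3  192.8] yaw 83.9 gap 55.3 | share xyz [-0.403 -0.663 -0.024] rows>= 6.0 twist -0.057
```

>>> apply_moves --series "-0.058 -0.095 -0.004 0 -1; -0.058 -0.095 -0.004 0 -1; -0.058 -0.095 -0.004 0 -1; -0.058 -0.095 -0.004 0 -1; -0.057 -0.095 -0.004 0 -1"

```text
time: 6.98
tool_pos: [458.0, -239.8, 196.8]
tcp_rot: [179.9, 0.0, 83.9]
ft_force: [-0.3, -0.5, 0.1]
finger_gap: 85.8
grip_force: 0.0
```

>>> apply_moves --series "-0.057 -0.094 -0.004 0 -1; -0.057 -0.094 0 0 -1; 0 0 0 -0.057 -1; 0 0 0 0 -1; 0 0 0 0 -1"

```text
time: 7.4
tool_pos: [399.8, -267.6, 197.9]
tcp_rot: [179.9, 0.0, 90.2]
ft_force: [-0.6, -0.2, -0.3]
finger_gap: 85.3
grip_force: 0.0
```

```bash
python3 go.py 399.5 -267.2 34 90.4
```

```text
t 7.4 pose [ 399.8 -267.6  197.9] yaw 90.2 gap 85.3 | share xyz [ 0.001 -0.001  0.546] rows>= 4.0 twist -0.002
```

>>> apply_moves --series "0 0 0.1 0 -1; 0 0 0.12 0 -1; 0 0 0.12 0 -1; 0 0 0.1 0 -1; 0 0 0.06 0 -1"

```text
time: 7.82
tool_pos: [398.7, -265.2, 43.4]
tcp_rot: [-179.8, -0.2, 90.3]
ft_force: [-0.5, 0.4, -0.7]
finger_gap: 85.2
grip_force: 0.0
```

>>> apply_moves --series "0 0 0.03 0 -1; 0 0 0.016 0 -1; 0 0 0 0 -1; 0 0 0 0 1; 0 0 0 0 1" --squeeze 50

```text
time: 8.23
tool_pos: [400.9, -268.3, 35.0]
tcp_rot: [179.9, 0.1, 90.4]
ft_force: [0.6, -0.2, 0.1]
finger_gap: 64.2
grip_force: 0.0
```

>>> apply_moves --series "0 0 0 0 1; 0 0 0 0 1; 0 0 0 0 1; 0 0 0 0 1; 0 0 0 0 1"

```text
time: 8.65
tool_pos: [400.5, -268.3, 34.8]
tcp_rot: [179.9, 0.1, 90.4]
ft_force: [-0.9, 0.7, 6.4]
finger_gap: 47.6
grip_force: 52.5
```

```bash
python3 go.py 630.6 10.8 200 83.8
```

```text
t 8.65 pose [ 400.5 -268.3   34.8] yaw 90.4 gap 47.6 | share xyz [ 0.925  0.773 -0.551] rows>= 10.0 twist 0.057
```

>>> apply_moves --series "0 0 -0.06 0 1; 0 0 -0.12 0 1; 0 0 -0.13 0 1; 0 0 -0.13 0 1; 0 0 -0.11 0 1"

```text
time: 9.07
tool_pos: [399.6, -267.5, 201.1]
tcp_rot: [179.9, 0.1, 90.4]
ft_force: [1.1, -2.2, -2.1]
finger_gap: 47.9
grip_force: 52.2
```

>>> apply_moves --series "0.08 0.067 0 0 1; 0.09 0.075 0 0 1; 0.1 0.084 0 0 1; 0.1 0.084 0 0 1; 0.1 0.084 0 0 1"

```text
time: 9.48
tool_pos: [517.6, -124.1, 198.5]
tcp_rot: [180.0, 0.0, 90.3]
ft_force: [0.6, -1.4, -2.1]
finger_gap: 47.4
grip_force: 52.4
```

>>> apply_moves --series "0.1 0.084 0 0 1; 0.1 0.084 0 0 1; 0.1 0.084 0 0 1; 0.09 0.075 0 0 1; 0.065 0.052 0 0 1"

```text
time: 9.9
tool_pos: [630.8, 14.7, 197.9]
tcp_rot: [180.0, -0.0, 90.5]
ft_force: [1.2, -0.1, -3.1]
finger_gap: 47.2
grip_force: 52.4
```

>>> apply_moves --series "0 0 0 0.057 1; 0 0 0 0 1; 0 0 0 0 1"

```text
time: 10.15
tool_pos: [629.2, 11.8, 197.8]
tcp_rot: [-179.9, 0.0, 84.0]
ft_force: [-0.7, 0.0, -2.1]
finger_gap: 47.3
grip_force: 52.7
```

```bash
python3 go.py 630.6 10.8 45 83.8
```

```text
t 10.15 pose [629.2  11.8 197.8] yaw 84.0 gap 47.3 | share xyz [-0.003  0.005  0.509] rows>= 4.0 twist 0.002
```

>>> apply_moves --series "-0.003 0.004 0.08 0 1; 0 0 0.12 0 1; 0 0 0.12 0 1; 0 0 0.08 0 1; 0 0 0.04 0 1"

```text
time: 10.57
tool_pos: [627.1, 9.7, 61.6]
tcp_rot: [-179.6, 0.0, 84.0]
ft_force: [-0.6, -0.0, -2.8]
finger_gap: 47.6
grip_force: 52.6
```

>>> apply_moves --series "0 0 0.02 0 1; 0 0 0 0 1; 0 0 0 0 1; 0 0 0 0 1"

```text
time: 10.9
tool_pos: [632.5, 10.4, 62.9]
tcp_rot: [179.8, -0.0, 83.9]
ft_force: [0.8, -0.2, -1.9]
finger_gap: 47.7
grip_force: 52.6
```

```bash
python3 go.py 630.6 10.8 44.5 83.8
```

```text
t 10.9 pose [632.5  10.4  62.9] yaw 83.9 gap 47.7 | share xyz [ 0.001 -0.006  0.061] rows>= 1.0 twist 0.001
```

>>> apply_moves --series "0 -0.003 0.02 0 1; 0 0 0.02 0 1; 0 0 0.012 0 1; 0 0 0.006 0 1; 0 0 0.002 0 1"

```text
time: 11.32
tool_pos: [629.9, 10.9, 44.7]
tcp_rot: [180.0, 0.0, 83.9]
ft_force: [-13.2, 1.5, 23.5]
finger_gap: 47.5
grip_force: 55.2
```

>>> apply_moves --series "0 0 0 0 1; 0 0 0 0 1; 0 0 0 0 1"

```text
time: 11.57
tool_pos: [629.9, 10.9, 44.6]
tcp_rot: [180.0, 0.0, 83.9]
ft_force: [-11.4, 0.7, 18.9]
finger_gap: 47.7
grip_force: 55.0
```

>>> apply_moves --series "0 0 0 0 -0.8; 0 0 0 0 -0.8; 0 0 0 0 -0.8; 0 0 0 0 -0.8; 0 0 0 0 -0.8"

```text
time: 11.98
tool_pos: [629.5, 10.8, 41.8]
tcp_rot: [-180.0, 0.0, 83.9]
ft_force: [0.3, 0.7, -0.0]
finger_gap: 76.7
grip_force: 0.0
```

>>> apply_moves --series "0 0 -0.04 0 -0.8; 0 0 -0.1 0 -0.8; 0 0 -0.14 0 -0.8; 0 0 -0.14 0 -0.8; 0 0 -0.11 0 -0.8"

```text
time: 12.4
tool_pos: [630.3, 10.8, 205.0]
tcp_rot: [179.8, -0.0, 83.9]
ft_force: [1.6, 0.0, 0.1]
finger_gap: 76.9
grip_force: 0.0
```

```bash
python3 go.py 475 96.8 200 119.5
```

```text
t 12.4 pose [630.3  10.8 205. ] yaw 83.9 gap 76.9 | share xyz [ 0.23  -0.545  0.017] rows>= 5.0 twist -0.311
```

>>> apply_moves --series "0.046 -0.109 0 0 -1; 0.046 -0.109 0 0 -1; 0.046 -0.109 0 0 -1; 0.046 -0.109 0 0 -1; 0.046 -0.109 0 0 -1"

```text
time: 12.82
tool_pos: [473.2, 97.4, 201.3]
tcp_rot: [179.9, -0.0, 83.8]
ft_force: [-0.0, 1.1, 0.8]
finger_gap: 85.6
grip_force: 0.0
```

>>> apply_moves --series "0 0 0 -0.062 -1; 0 0 0 -0.062 -1; 0 0 0 -0.062 -1; 0 0 0 -0.062 -1; 0 0 0 -0.062 -1"

```text
time: 13.23
tool_pos: [474.6, 97.0, 201.6]
tcp_rot: [179.9, 0.0, 119.8]
ft_force: [-0.4, -0.4, -0.4]
finger_gap: 85.2
grip_force: 0.0
```

>>> apply_moves --series "0 0 0 0 -1; 0 0 0 0 -1"

```text
time: 13.4
tool_pos: [474.6, 96.9, 201.2]
tcp_rot: [180.0, 0.0, 119.2]
ft_force: [-0.4, -0.3, 0.1]
finger_gap: 85.6
grip_force: 0.0
```

```bash
python3 go.py 475 96.8 48 119.5
```

```text
t 13.4 pose [474.6  96.9 201.2] yaw 119.2 gap 85.6 | share xyz [-0.001  0.001  0.511] rows>= 4.0 twist -0.003
```

>>> apply_moves --series "0 0 0.08 -0.003 -1; 0 0 0.11 0 -1; 0 0 0.11 0 -1; 0 0 0.09 0 -1; 0 0 0.06 0 -1"

```text
time: 13.82
tool_pos: [472.7, 96.7, 62.7]
tcp_rot: [-179.8, -0.1, 119.4]
ft_force: [-0.1, 0.6, -0.0]
finger_gap: 85.6
grip_force: 0.0
```

>>> apply_moves --series "0 0 0.04 0 -1; 0 0 0.021 0 -1; 0 0 0 0 -1; 0 0 0 0 1; 0 0 0 0 1" --squeeze 60

```text
time: 14.23
tool_pos: [475.9, 97.0, 48.9]
tcp_rot: [179.9, 0.1, 119.7]
ft_force: [1.1, -0.3, -0.0]
finger_gap: 63.9
grip_force: 0.0
```

>>> apply_moves --series "0 0 0 0 1; 0 0 0 0 1; 0 0 0 0 1; 0 0 0 0 1; 0 0 0 0 1"

```text
time: 14.65
tool_pos: [476.1, 97.0, 49.1]
tcp_rot: [179.8, 0.1, 119.7]
ft_force: [-0.0, -1.1, 6.4]
finger_gap: 55.4
grip_force: 64.3
```

```bash
python3 go.py 640.2 100.5 200 83.8
```

```text
t 14.65 pose [476.1  97.   49.1] yaw 119.7 gap 55.4 | share xyz [-0.261  0.481 -0.503] rows>= 6.0 twist 0.313
```

>>> apply_moves --series "0 0 -0.05 0 1; 0 0 -0.11 0 1; 0 0 -0.12 0 1; 0 0 -0.12 0 1; 0 0 -0.1 0 1"

```text
time: 15.07
tool_pos: [474.7, 96.9, 200.2]
tcp_rot: [179.9, 0.0, 119.7]
ft_force: [0.3, 0.2, -1.4]
finger_gap: 55.5
grip_force: 64.3
```

>>> apply_moves --series "-0.05 0.09 0 0 1; -0.055 0.105 0 0 1; -0.055 0.105 0 0 1; -0.055 0.1 0 0 1; -0.046 0.081 0 0 1"

```text
time: 15.48
tool_pos: [640.6, 100.5, 197.2]
tcp_rot: [180.0, 0.0, 119.7]
ft_force: [-0.1, -0.4, -1.7]
finger_gap: 55.2
grip_force: 64.9
```

>>> apply_moves --series "0 0 0 0.062 1; 0 0 0 0.062 1; 0 0 0 0.062 1; 0 0 0 0.062 1; 0 0 0 0.062 1"

```text
time: 15.9
tool_pos: [638.6, 100.5, 197.1]
tcp_rot: [-180.0, 0.0, 83.8]
ft_force: [-0.2, -0.7, -2.1]
finger_gap: 55.0
grip_force: 65.0
```

>>> apply_moves --series "0 0 0 0.003 1; 0 0 0 0 1; 0 0 0 0 1"

```text
time: 16.15
tool_pos: [638.6, 100.5, 197.3]
tcp_rot: [-180.0, 0.0, 84.1]
ft_force: [1.1, 0.3, -1.6]
finger_gap: 55.4
grip_force: 65.0
```

```bash
python3 go.py 640.2 100.5 59 83.8
```

```text
t 16.15 pose [638.6 100.5 197.3] yaw 84.1 gap 55.4 | share xyz [0.001 0.005 0.461] rows>= 4.0 twist 0.003
```

>>> apply_moves --series "0.001 0.004 0.07 0 1; 0 0 0.1 0 1; 0 0 0.1 0 1; 0 0 0.08 0 1; 0 0 0.04 0 1"

```text
time: 16.57
tool_pos: [637.3, 100.5, 75.9]
tcp_rot: [-179.7, 0.1, 84.0]
ft_force: [-0.2, -0.1, -3.0]
finger_gap: 55.3
grip_force: 65.0
```

>>> apply_moves --series "0 0 0.02 0 1; 0 0 0 0 1; 0 0 0 0 1; 0 0 0 0 1"

```text
time: 16.9
tool_pos: [641.6, 100.8, 76.7]
tcp_rot: [179.8, -0.0, 83.9]
ft_force: [0.9, -0.5, -2.0]
finger_gap: 55.7
grip_force: 65.0
```

```bash
python3 go.py 640.2 100.5 58.7 83.8
```

```text
t 16.9 pose [641.6 100.8  76.7] yaw 83.9 gap 55.7 | share xyz [-0.001 -0.004  0.06 ] rows>= 1.0 twist 0.001
```

>>> apply_moves --series "0 -0.002 0.02 0 1; 0 0 0.02 0 1; 0 0 0.012 0 1; 0 0 0.006 0 1; 0 0 0.001 0 1"

```text
time: 17.32
tool_pos: [639.4, 100.8, 59.0]
tcp_rot: [180.0, -0.0, 83.9]
ft_force: [-10.4, -1.0, 20.2]
finger_gap: 55.3
grip_force: 67.0
```

>>> apply_moves --series "0 0 0 0 1; 0 0 0 0 1; 0 0 0 0 1"

```text
time: 17.57
tool_pos: [639.4, 100.9, 59.0]
tcp_rot: [180.0, -0.0, 83.9]
ft_force: [-9.4, -0.4, 17.1]
finger_gap: 55.5
grip_force: 66.9
```

>>> apply_moves --series "0 0 0 0 -1; 0 0 0 0 -1; 0 0 0 0 -1; 0 0 0 0 -1; 0 0 0 0 -1"

```text
time: 17.98
tool_pos: [639.1, 100.7, 56.1]
tcp_rot: [-180.0, 0.0, 83.9]
ft_force: [-0.0, 0.1, 0.4]
finger_gap: 85.4
grip_force: 0.0
```

>>> apply_moves --series "0 0 -0.04 0 -1; 0 0 -0.1 0 -1; 0 0 -0.12 0 -1; 0 0 -0.12 0 -1; 0 0 -0.1 0 -1"

```text
time: 18.4
tool_pos: [639.7, 100.7, 204.3]
tcp_rot: [179.9, -0.0, 83.9]
ft_force: [1.5, 0.1, -0.0]
finger_gap: 85.6
grip_force: 0.0
```

```bash
python3 go.py 410.4 299.5 200 125.2
```

```text
t 18.4 pose [639.7 100.7 204.3] yaw 83.9 gap 85.6 | share xyz [ 0.577 -0.831  0.014] rows>= 8.0 twist -0.361
```

>>> apply_moves --series "0.072 -0.104 0 0 -0.7; 0.072 -0.104 0 0 -0.7; 0.072 -0.104 0 0 -0.7; 0.072 -0.104 0 0 -0.7; 0.072 -0.104 0 0 -0.7"

```text
time: 18.82
tool_pos: [494.4, 225.5, 201.5]
tcp_rot: [179.9, -0.0, 83.8]
ft_force: [0.4, 1.3, 0.1]
finger_gap: 72.4
grip_force: 0.0
```

>>> apply_moves --series "0.072 -0.104 0 0 -0.7; 0.072 -0.104 0 0 -0.7; 0.072 -0.104 0 0 -0.7; 0 0 0 -0.06 -0.7; 0 0 0 -0.06 -0.7"

```text
time: 19.23
tool_pos: [407.9, 300.9, 201.7]
tcp_rot: [179.9, -0.0, 98.1]
ft_force: [-0.1, -0.4, 0.5]
finger_gap: 72.8
grip_force: 0.0
```

>>> apply_moves --series "0 0 0 -0.06 -0.7; 0 0 0 -0.06 -0.7; 0 0 0 -0.06 -0.7; 0 0 0 -0.06 -0.7; 0 0 0 0 -0.7"

```text
time: 19.65
tool_pos: [409.7, 299.3, 201.5]
tcp_rot: [179.9, 0.0, 125.5]
ft_force: [0.4, -0.7, -0.5]
finger_gap: 72.7
grip_force: 0.0
```

>>> apply_moves --series "0 0 0 0 -0.7; 0 0 0 0 -0.7"

```text
time: 19.82
tool_pos: [409.7, 299.2, 201.0]
tcp_rot: [180.0, 0.0, 124.9]
ft_force: [-0.1, -0.5, 0.1]
finger_gap: 72.7
grip_force: 0.0
```

```bash
python3 go.py 410.4 299.5 22 125.2
```

```text
t 19.8167 pose [409.7 299.2 201. ] yaw 124.9 gap 72.7 | share xyz [-0.001  0.003  0.597] rows>= 5.0 twist -0.003
```

>>> apply_moves --series "-0.001 0.002 0.1 -0.003 -0.7; 0 0 0.13 0 -0.7; 0 0 0.12 0 -0.7; 0 0 0.1 0 -0.7; 0 0 0.07 0 -0.7"

```text
time: 20.23
tool_pos: [408.5, 298.2, 41.3]
tcp_rot: [-179.8, -0.0, 125.3]
ft_force: [0.4, 0.3, 0.6]
finger_gap: 72.6
grip_force: 0.0
```

>>> apply_moves --series "0 0 0.05 0 -0.7; 0 0 0.027 0 -0.7; 0 0 0 0 -0.7; 0 0 0 0 1; 0 0 0 0 1" --squeeze 45

```text
time: 20.65
tool_pos: [411.3, 299.9, 22.9]
tcp_rot: [179.9, 0.0, 125.4]
ft_force: [0.1, -0.0, -0.2]
finger_gap: 49.5
grip_force: 0.0
```

>>> apply_moves --series "0 0 0 0 1; 0 0 0 0 1; 0 0 0 0 1; 0 0 0 0 1; 0 0 0 0 1"

```text
time: 21.07
tool_pos: [411.6, 300.0, 23.2]
tcp_rot: [179.8, 0.0, 125.5]
ft_force: [-0.4, -0.5, 6.8]
finger_gap: 39.6
grip_force: 46.1
```

```bash
python3 go.py 621 -78.8 200 83.8
```

```text
t 21.0667 pose [411.6 300.   23.2] yaw 125.5 gap 39.6 | share xyz [-1.433 -0.164 -0.589] rows>= 12.0 twist 0.363
```

>>> apply_moves --series "0 0 -0.06 0 1; 0 0 -0.13 0 1; 0 0 -0.14 0 1; 0 0 -0.14 0 1; 0 0 -0.12 0 1"

```text
time: 21.48
tool_pos: [410.4, 299.4, 201.0]
tcp_rot: [179.9, 0.0, 125.5]
ft_force: [0.9, 1.1, -0.8]
finger_gap: 39.8
grip_force: 45.7
```

>>> apply_moves --series "-0.1 -0.013 0 0 1; -0.12 -0.013 0 0 1; -0.125 -0.014 0 0 1; -0.125 -0.014 0 0 1; -0.125 -0.014 0 0 1"

```text
time: 21.9
tool_pos: [497.7, 140.6, 198.4]
tcp_rot: [179.9, 0.0, 125.5]
ft_force: [-0.3, 0.2, -1.2]
finger_gap: 39.6
grip_force: 45.9
```

>>> apply_moves --series "-0.125 -0.014 0 0 1; -0.125 -0.014 0 0 1; -0.125 -0.014 0 0 1; -0.125 -0.014 0 0 1; -0.125 -0.014 0 0 1"

```text
time: 22.32
tool_pos: [589.5, -24.7, 198.1]
tcp_rot: [180.0, 0.0, 125.4]
ft_force: [0.6, 1.3, -1.0]
finger_gap: 39.6
grip_force: 45.9
```

>>> apply_moves --series "-0.12 -0.014 0 0 1; -0.093 -0.012 0 0 1; 0 0 0 0.06 1; 0 0 0 0.06 1; 0 0 0 0.06 1"

```text
time: 22.73
tool_pos: [619.6, -80.3, 197.6]
tcp_rot: [-180.0, -0.0, 104.4]
ft_force: [-0.3, 0.4, -1.9]
finger_gap: 39.8
grip_force: 45.8
```

>>> apply_moves --series "0 0 0 0.06 1; 0 0 0 0.06 1; 0 0 0 0.06 1; 0 0 0 0.003 1; 0 0 0 0 1"

```text
time: 23.15
tool_pos: [619.6, -79.4, 197.9]
tcp_rot: [180.0, -0.0, 84.0]
ft_force: [0.2, 0.7, -1.5]
finger_gap: 39.4
grip_force: 45.8
```

>>> apply_moves --series "0 0 0 0 1; 0 0 0 0 1"

```text
time: 23.32
tool_pos: [619.6, -79.4, 197.8]
tcp_rot: [180.0, 0.0, 84.0]
ft_force: [-0.0, -0.5, -1.7]
finger_gap: 39.4
grip_force: 45.8
```

```bash
python3 go.py 621 -78.8 33 83.8
```

```text
t 23.3167 pose [619.6 -79.4 197.8] yaw 84.0 gap 39.4 | share xyz [0.002 0.005 0.549] rows>= 5.0 twist 0.002
```

>>> apply_moves --series "0.002 0.004 0.08 0 1; 0 0 0.12 0 1; 0 0 0.12 0 1; 0 0 0.1 0 1; 0 0 0.05 0 1"

```text
time: 23.73
tool_pos: [617.8, -78.3, 51.6]
tcp_rot: [-179.6, -0.0, 84.0]
ft_force: [-0.2, -0.2, -2.0]
finger_gap: 39.5
grip_force: 45.8
```

>>> apply_moves --series "0 0 0.02 0 1; 0 0 0 0 1; 0 0 0 0 1; 0 0 0 0 1"

```text
time: 24.07
tool_pos: [622.5, -79.3, 53.1]
tcp_rot: [179.8, 0.0, 83.9]
ft_force: [-0.4, 0.2, -0.8]
finger_gap: 39.4
grip_force: 45.8
```

```bash
python3 go.py 621 -78.8 32.8 83.8
```

```text
t 24.0667 pose [622.5 -79.3  53.1] yaw 83.9 gap 39.4 | share xyz [ 0.001 -0.005  0.068] rows>= 1.0 twist 0.001
```

>>> apply_moves --series "0 -0.002 0.02 0 1; 0 0 0.02 0 1; 0 0 0.015 0 1; 0 0 0.008 0 1; 0 0 0.004 0 1"

```text
time: 24.48
tool_pos: [620.5, -78.9, 33.1]
tcp_rot: [-180.0, 0.0, 83.9]
ft_force: [-15.5, 1.7, 31.1]
finger_gap: 39.6
grip_force: 49.3
```

>>> apply_moves --series "0 0 0 0 1; 0 0 0 0 1; 0 0 0 0 1"

```text
time: 24.73
tool_pos: [620.4, -78.9, 33.1]
tcp_rot: [-180.0, 0.0, 83.9]
ft_force: [-11.4, 1.5, 21.0]
finger_gap: 39.6
grip_force: 48.2
```

Standing on the floor. Next I'll release it, rise and back away towards the base.

>>> apply_moves --series "0 0 0 0 -0.5; 0 0 0 0 -0.5; 0 0 0 0 -0.5; 0 0 0 0 -0.5; 0 0 0 0 -0.5"

```text
time: 25.15
tool_pos: [620.0, -78.8, 30.2]
tcp_rot: [-180.0, -0.0, 83.9]
ft_force: [0.1, 0.1, -0.4]
finger_gap: 64.2
grip_force: 0.0
```

>>> apply_moves --series "0 0 -0.04 0 -0.5; 0 0 -0.1 0 -0.5; 0 0 -0.14 0 -0.5; 0 0 -0.14 0 -0.5; 0 0 -0.13 0 -0.5"

```text
time: 25.57
tool_pos: [620.1, -78.8, 198.0]
tcp_rot: [180.0, 0.0, 83.9]
ft_force: [1.5, 0.1, 0.7]
finger_gap: 64.0
grip_force: 0.0
```

>>> apply_moves --series "0 -0.12 0 0 -0.5; 0 -0.13 0 0 -0.5; 0 -0.13 0 0 -0.5; 0 -0.13 0 0 -0.5; 0 -0.1 0 0 -0.5"

```text
time: 25.98
tool_pos: [435.9, -59.0, 195.3]
tcp_rot: [-180.0, 0.0, 83.9]
ft_force: [-0.1, -0.3, 0.9]
finger_gap: 63.7
grip_force: 0.0
```

>>> apply_moves --series "-0.1 0 0 0 -0.5; -0.13 0 0 0 -0.5; -0.13 0 0 0 -0.5; -0.1 0 0 0 -0.5; 0 0 0 0 -0.5"

```text
time: 26.4
tool_pos: [422.8, -201.3, 196.2]
tcp_rot: [179.9, 0.2, 83.7]
ft_force: [-0.8, -0.9, -0.0]
finger_gap: 64.1
grip_force: 0.0
```

```bash
python3 - <<'E'
from bench import *
from m import *
d=snapshot("top");cv2.imwrite("pics/top2.png",d["frame"])
W=cloud(d).reshape(-1,3)
for n,c,h in [("small",(611,-168.5),50),("medium",(621.1,-78.7),66),("large",(630.6,10.6),82),("largest",(640.5,100.5),98)]:
    V=W[np.hypot(W[:,0]-c[0],W[:,1]-c[1])<44]
    B=V[np.abs(V[:,2]-h-10)<4];C=V[np.abs(V[:,2]-h-26)<4]
    print(n,c,rect(B),B[:,2].mean().round(1),"cap",rect(C),C[:,2].mean().round(1))
C=W[(np.hypot(W[:,0]-684,W[:,1]-236)<50)&(abs(W[:,2]-85)<6)];print("jar",rect(C)); print(sense()["time"],sense()["tool_pos"])
E
```

```text
small (611, -168.5) (array([ 612.5, -168. ]), 31.7, 31.9, -9.5) 59.3 cap (array([ 612.5, -168.1]), 19.6, 20.1, -2.1) 75.4
medium (621.1, -78.7) (array([622.5, -76.9]), 39.5, 39.7, -5.4) 75.6 cap (array([623.4, -77.1]), 24.7, 24.1, -20.7) 91.5
large (630.6, 10.6) (array([632.1,  11.6]), 47.8, 47.6, -6.1) 91.3 cap (array([632.3,  11.2]), 28.1, 29.2, -22.4) 107.4
largest (640.5, 100.5) (array([641.4, 101.9]), 56.0, 55.8, -5.4) 107.4 cap (array([641.3, 101.4]), 32.6, 31.9, 0.2) 123.6
jar (array([685. , 236.5]), 59.2, 58.7, 34.5)
26.45 [ 423.09007459 -198.9881402   195.946544  ]
```

View pics/top2.png

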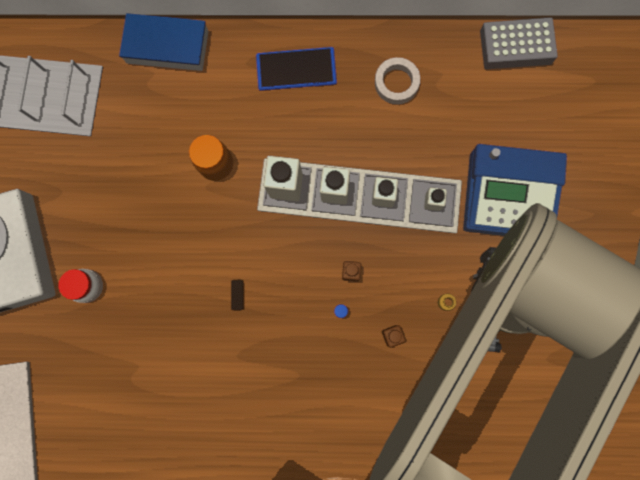

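The four bottles stand in their trays in order from the meter: (437,197), (386,188), (335,181) and (282,173). Each is within 3 mm of its tray's centre, square with it and on the floor; the jar at (208,152) has not moved and the arm is clear.

```bash
python3 -c "
from bench import *
print(hand_in())"
```

```text
the job is handed in; nothing more can be done
None
```

The job is handed in: all four bottles stand upright and square on their tray floors, smallest next to the meter to largest farthest away, each within about 3 mm of its tray's centre by the last top-camera check, with the jar unmoved, after about 26 s; the hand-in call returned no verdict.

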